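# Feel out a jig gap with the taper gauge and set the stop

### The arm

A 6-joint arm with a two-finger parallel gripper is mounted at the origin on a cart in front of the work surface, level with it; the furniture and walls round the work are solid. World frame = base frame: x ahead of the robot, y to its left, z up, the work surface at z = 0. Lengths are in mm, angles in rad, forces in N, time in s.
With the tool pointing down it reaches from about 350 to 1000 mm from the base axis. Payload 7.1 kg.
Tool frame: the origin (TCP) lies midway between the tips of the shut fingers; the grasp point (between the pads) lies 19 mm behind it; z points along the fingers, y is the direction in which the jaws open and shut (so a half turn about z gives the same grasp; the last joint's range is limited). The gripper opens to 85 mm and grips with 20 to 120 N. Pads are 22 mm wide; open, the fingers measure 114 mm over their backs; the gripper's body (76 mm by 85 mm) begins 54 mm behind the grasp point. The pads swing forward as they close: fully open they stand 13 mm farther back than shut.
Start: joints at [-1.157, 0.423, 1.63, -0, 1.089, -0.019], TCP at [262.149, -567.347, 231.319] pointing down, gripper open.
Joint ranges: [-3, 3], [-0.9, 2.11], [0.09, 2.58], [-1.31, 4.45], [0.11, 2.69], [-2.54, 2.54]. Speed limits (rad/s): [2.39, 2.39, 3.01, 3.14, 3.14, 3.14].

### API

Orientations are given as [roll, pitch, yaw] about the fixed x, y, z axes, in that order (R = Rz(yaw) Ry(pitch) Rx(roll)).
In Python, from cell import ctrl gives the robot as it stands.
- The arm moves only by the tool servo_tool, never from a script. Its argument "series" is a list of rows, each a list of 7 numbers: the shift along the tool's x, y, z in m, then the turn, a rotation vector about the tool's x, y, z in degrees, then the opening, from 0 (shut) to 1 (fully open). In form: [[x, y, z, rx, ry, rz, hand], ...]. A call has 1 to 12 rows; each row shifts and turns the commanded pose from where the row before left it, along the tool's axes as they then stand; what a row does not reach is not made up. A row lasts 1/8 s, in which the tool goes at most 62.5 mm and 10.7 degrees, less where a joint would pass 70% of its speed; a pose out of reach is approached as far as the arm can. A call is refused whole if a number of a shift passes 0.0625 or a number of a turn 10.7, either way. A call with a gripper value outside its range is refused whole. The fingers move at their own pace and stop on an object; the grip force is fixed at half the most. Time passes only in rows, so rows that do not move let the fingers close. It gives the time, the measured TCP pose, the force and the opening at its end, in the units of the state.
- ctrl.get_obs(): the state, without advancing time (a new reading comes with each control period).
- ctrl.get_image(name): name is "scene" or "side" or "wrist"; returns a dict with "image" (400x640x3 uint8, red, green, blue), "mtx" (3x3 intrinsics, pixels), "position" and "attitude" of the camera in the world; the wrist camera has in their place "tool_from_camera" (4x4, takes a point from camera to tool coordinates, whose origin is the TCP and whose axes are the flange's). Camera axes: x right, y down, z forward; pixel columns grow to the right and rows downward; lengths in mm; the calibration is good to about 2 mm. A picture is of the moment at which its call begins: read the wrist's pose just before it. There is no depth.
- ctrl.sign_off(): hands the job in, once; it reports no verdict.
The state is a dict: "time_s": time; "joints": joint angles; "dq": joint speeds; "joint_efforts": joint torques, N m; "tool_pos": TCP position; "tool_rot": TCP orientation; "force": force on the tool from outside, world axes, zero at the start; "wrist_torque": the same for the moment, N m; "width": opening from 0.0 (shut) to 1.0 (fully open).
Only numpy, scipy, OpenCV 4.12 (cv2) and the standard library are available. Lean on these libraries where they do the work, as an engineer would, in place of code of your own. Each camera call takes 0.05 s, during which the arm holds its last target.

### The job

Measure the gap between the two steel cheeks of the setting jig: slide the taper gauge flat along the jig's bed, thin end first and straight side against the fixed cheek, into the gap until you feel it just snug between both cheeks, without forcing the cheek out of its setting. Leave the gauge there and bring the sliding stop up against its handle end, so that the reading is kept.

Things in the scene. Friction and masses are not known exactly. Their poses are not given: they have to be found in the camera images.
- gap_jig: Setting jig, fixed: aluminium bed with two steel cheeks at one end, a sliding stop at the other. Frame: x into the gap, z up; origin on the table under the gap's mouth, in the fixed cheek's face. Bed top at z = 15 mm, x -215 to 52; long part y -16 to 40 mm. Both cheeks: x 0 to 42, 34 mm above the bed; fixed cheek on the y < 0 side (face at y = 0), adjustable cheek opposite.
- fixed_lip (a point): Lower mouth edge of the fixed cheek: on its face (jig y = 0), at the mouth (jig x = 0), at bed height. The cheek extends to jig -y and +x from here. Axes as the jig's.
- cheek_lip (a point): Lower mouth edge of the adjustable cheek (the block with a round knurled screw on top): on its face, at the mouth, at bed height. Gap between the lips 11 to 19 mm, different each time. The cheek can slide along jig y but is held by friction (about 14 N) and must stay as set. Axes as the jig's.
- gauge_grip (a point): Centre, 18 mm above the underside, of the handle of the loose steel taper gauge (0.28 kg), lying ready the right way up. Handle 50 long, 24 wide, 36 mm high. x to the thin end, z up. A wedge 24 mm high runs 90 mm on in +x: straight side at y = -12 mm; sloping side (+y) falls 1 in 6, from 23 mm thick at the handle to 8 mm at the thin end (last 3 mm bevelled to 5 mm).
- gauge_tip (a point): Thin end of the gauge, on its underside, 115 mm from the handle's centre. Axes as the gauge's.
- gauge_side (a point): Point on the wedge's straight side (gauge x = 70, y = -12 mm, 12 mm above the underside), axes as the gauge's: y points into the wedge.
- gauge_slope (a point): Point on the wedge's sloping side (gauge x = 70, y = 3.5 mm, 12 mm above the underside). Its x runs along the slope to the thin end, its y stands square out of the sloping face.
- gauge_butt (a point): Centre of the flat end of the handle, away from the wedge (gauge x = -25 mm), 10 mm above the underside.
- stop_face (a point): Front of the sliding stop, a 30 x 44 x 20 mm dark block on the bed's centre line (jig y = 12 mm), 10 mm above the bed; it faces jig +x, toward the gap. Axes as the jig's.
- stop_grip (a point): Centre of the stop's black upright finger grip (18 mm along jig x, 22 mm along jig y, 40 mm high, from 18 to 58 mm above the bed), 19 mm behind the stop's face. The stop slides along jig x only and stays where it is left (friction about 2 N).

How it is judged (in metres and radians):
On the way:
1. the thin end of the gauge is in the gap, flat on the bed (x of gauge_tip in the frame of fixed_lip above 0.008 m and y of gauge_tip in the frame of fixed_lip above 0 m and y of gauge_tip in the frame of cheek_lip below 0 m and z of gauge_tip in the frame of fixed_lip below 0.008 m), for 0.1 s.
At the end, for the whole second after the job is handed in: The gauge lies flat on the bed (3 mm, 0.06 rad) in line with the jig (0.06 rad), its thin end over 8 mm into the gap, both its sides within 1.5 mm of the cheeks' lips; the stop's face is within 3 mm of the gauge's handle end; the cheek is within 1.5 mm of its setting (x of gauge_tip in the frame of fixed_lip above 0.008 m and z of gauge_tip in the frame of fixed_lip below 0.003 m and angle between gauge_grip's own z axis and vertical below 0.06 rad and angle between the x axis of gauge_grip and the x axis of gap_jig, either way round below 0.06 rad and y of cheek_lip in the frame of gauge_slope below 0.0015 m and y of fixed_lip in the frame of gauge_side above -0.0015 m and x of gauge_butt in the frame of stop_face below 0.003 m); the robot touches nothing.
It fails at once if the adjustable cheek is pushed more than 1.5 mm off its setting (distance of cheek_lip from where it was at the start of the episode above 0.0015 m).
It also fails if it takes over 58 s, if anything falls off the work surface, if the arm or the gripper's body presses on something with over 40 N, if the wrist force passes 120 N, or if a joint passes its speed limit or range.

## Working session

There is one attempt and no reset: what is moved stays moved. The work goes in short steps, Python scripts to look and compute and a tool call to move; the robot and the scene stay as the last step left them, time stands still between calls to the robot, and variables do not carry over. Pictures are saved under pics/ and viewed, and the job is handed in when it is done.

Besides the shell and the picture viewer there is one more tool, called after ">>>" by a JSON object that holds its "fn" and its "kwargs". servo_tool: Moves the arm, as the interface text tells. Its arguments: {"type":"object","properties":{"series":{"type":"array","items":{"type":"array","items":{"type":"number"}}}},"required":["series"]}

```bash
ls; mkdir -p pics
python3 - <<'E'
from cell import ctrl
import cv2
o=ctrl.get_obs();print(o)
for n in ["scene","side","wrist"]:
    d=ctrl.get_image(n)
    cv2.imwrite(f"pics/{n}0.png",d["image"][:,:,::-1])
    print(n,{k:v for k,v in d.items() if k!="image"})
E
```

```text
pics
{'time_s': 0.0, 'joints': array([-1.15700207e+00,  4.23850332e-01,  1.63070438e+00,  1.27294330e-05,
        1.08858653e+00, -1.90147895e-02]), 'dq': array([ 6.99204324e-04,  2.49029412e-03,  5.90528448e-04,  2.01760838e-04,
       -6.33853254e-06,  4.11767631e-04]), 'joint_efforts': array([ 4.43052149e-04, -5.57389677e+01, -2.81746137e+01, -6.95790391e-05,
        7.33770052e-03,  4.79640050e-06]), 'tool_pos': array([ 261.93528866, -566.85606992,  230.53411132]), 'tool_rot': array([-3.14004456e+00, -4.07110157e-05,  4.32803102e-01]), 'force': array([ 0.64598903, -1.31176368,  0.22545668]), 'wrist_torque': array([ 0.01390219,  0.0121033 , -0.00031209]), 'width': 1.0001035246871377}
scene {'mtx': array([[484.56139223,   0.        , 320.49315156],
       [  0.        , 484.56139223, 199.06301794],
       [  0.        ,   0.        ,   1.        ]]), 'position': array([-125.00210662, -883.09809338,  613.19488661]), 'attitude': array([-1.99602194e+00,  1.02572591e-04, -5.90384758e-01])}
side {'mtx': array([[394.42517709,   0.        , 320.6740778 ],
       [  0.        , 394.42517709, 207.14172758],
       [  0.        ,   0.        ,   1.        ]]), 'position': array([435.07366908, 921.38774409, 429.64772332]), 'attitude': array([-1.95750288, -0.0260178 , -3.00697817])}
wrist {'mtx': array([[357.64085583,   0.        , 319.6497983 ],
       [  0.        , 357.64085583, 203.50327118],
       [  0.        ,   0.        ,   1.        ]]), 'tool_from_camera': array([[-5.88171467e-04, -9.62233988e-01, -2.72223080e-01,
         6.81659825e+01],
       [ 9.99999789e-01, -6.41505679e-04,  1.06924165e-04,
         2.89248230e-01],
       [-2.77518718e-04, -2.72222960e-01,  9.62234162e-01,
        -1.42359761e+02],
       [ 0.00000000e+00,  0.00000000e+00,  0.00000000e+00,
         1.00000000e+00]])}
```

View pics/scene0.png

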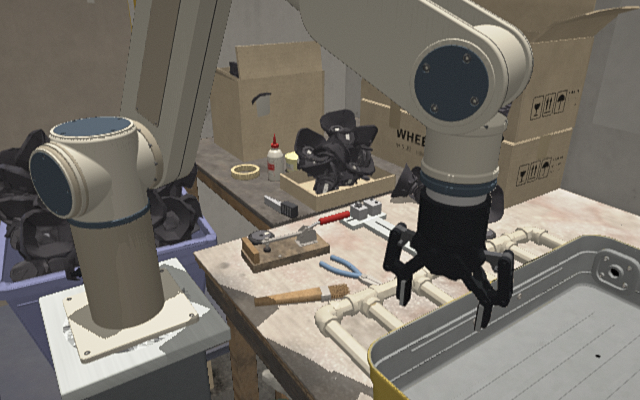

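View pics/side0.png

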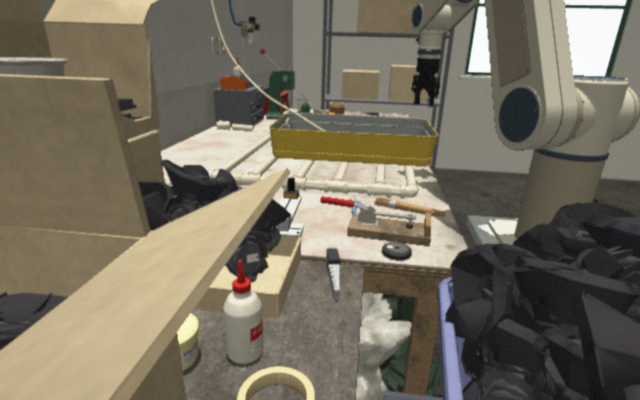

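View pics/wrist0.png

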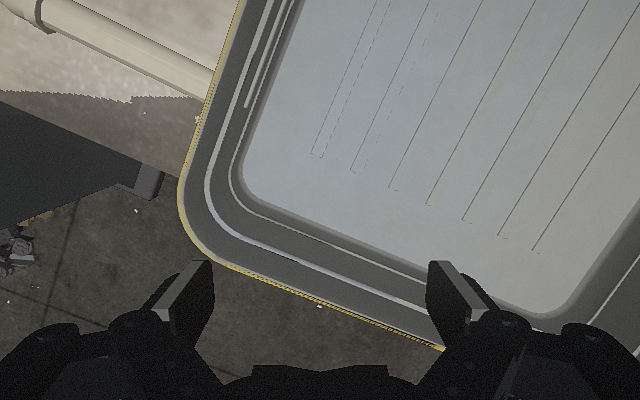

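The scene view shows the jig around (365-410, 205-250), partly behind the gripper. The side view shows it around (290, 200-230). There is a dark-handled thing at side (333,265) and scene (283,207). I'll compute rough positions and zoom in.

```bash
cat > h.py <<'E'
from cell import ctrl
import numpy as np, cv2
from scipy.spatial.transform import Rotation as R
def snap(n,fn=None):
    o=ctrl.get_obs(); d=ctrl.get_image(n); im=d["image"][:,:,::-1].copy()
    if n=="wrist":
        T=np.eye(4);T[:3,:3]=R.from_euler('xyz',o['tool_rot']).as_matrix();T[:3,3]=o['tool_pos']
        C=T@d['tool_from_camera']
    else:
        C=np.eye(4);C[:3,:3]=R.from_euler('xyz',d['attitude']).as_matrix();C[:3,3]=d['position']
    if fn: cv2.imwrite("pics/"+fn+".png",im); np.savez("pics/"+fn+".npz",K=d['mtx'],C=C)
    return im,d['mtx'],C,o
def load(fn):
    z=np.load("pics/"+fn+".npz");return cv2.imread("pics/"+fn+".png"),z['K'],z['C']
def ray(K,C,uv):
    d=C[:3,:3]@np.linalg.solve(K,np.array([uv[0],uv[1],1.]));return C[:3,3],d/np.linalg.norm(d)
def onz(K,C,uv,z):
    p,d=ray(K,C,uv);return p+d*(z-p[2])/d[2]
def proj(K,C,P):
    q=C[:3,:3].T@(np.asarray(P,float)-C[:3,3]);q=K@q;return q[:2]/q[2]
E
python3 - <<'E'
from h import *
for n in("scene","side"):
    im,K,C,o=snap(n,n+"1")
    pts={"scene":[(365,210),(283,207),(385,225),(410,250)],"side":[(333,260),(290,200),(292,230)]}[n]
    for p in pts: print(n,p,onz(K,C,p,15).round())
    c=im[180:280,230:430] if n=="scene" else im[165:305,250:450]
    cv2.imwrite(f"pics/{n}1z.png",cv2.resize(c,None,fx=4,fy=4,interpolation=cv2.INTER_CUBIC))
E
```

```text
scene (365, 210) [674.  81.  15.]
scene (283, 207) [489. 228.  15.]
scene (385, 225) [660. -22.  15.]
scene (410, 250) [ 624. -156.   15.]
side (333, 260) [496. 197.  15.]
side (290, 200) [ 656. -126.   15.]
side (292, 230) [610.  70.  15.]
```

View pics/scene1z.png

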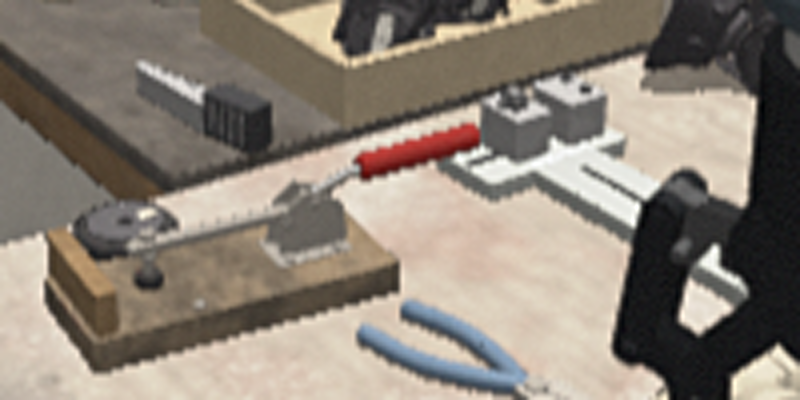

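View pics/side1z.png

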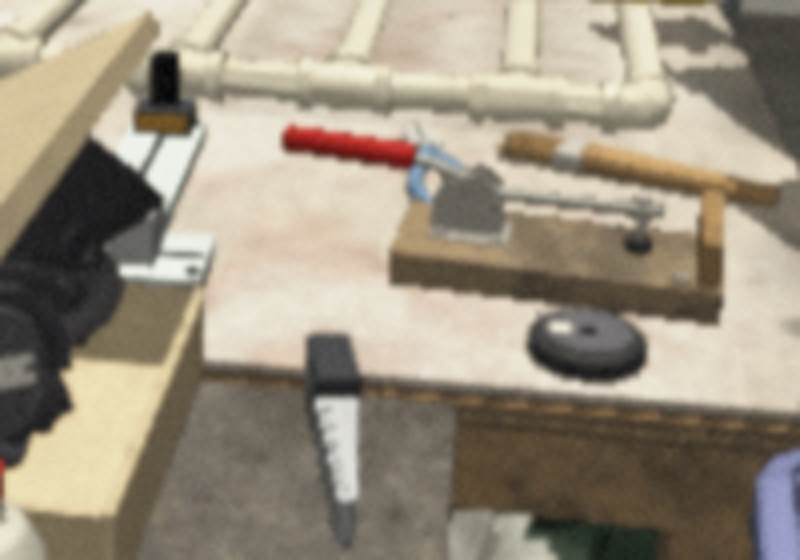

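```bash
cat >> h.py <<'E'
def plan(target,yawdeg,n,start=None):
    """rows (tool axes, m / deg) for straight move with even turn about vertical; tool down"""
    o=ctrl.get_obs(); p=np.array(o['tool_pos']) if start is None else np.array(start[0],float)
    y0=o['tool_rot'][2] if start is None else np.radians(start[1]); y1=np.radians(yawdeg)
    d=(np.array(target,float)-p)/n; dy=(y1-y0)/n
    print("from",p.round(1),round(np.degrees(y0),2),"total",(d*n).round(1))
    for i in range(n):
        c,s=np.cos(y0+dy*i),np.sin(y0+dy*i)
        print([round((c*d[0]+s*d[1])/1e3,4),round((s*d[0]-c*d[1])/1e3,4),round(-d[2]/1e3,4),0,0,round(-np.degrees(dy),2)])
E
python3 -c "
from h import *
plan([520,180,420],90,15)"
```

```text
from [ 262.  -567.1  230.9] 24.8 total [258.  747.1 189.1]
[np.float64(0.0365), np.float64(-0.038), np.float64(-0.0126), 0, 0, np.float64(-4.35)]
[np.float64(0.0393), np.float64(-0.0351), np.float64(-0.0126), 0, 0, np.float64(-4.35)]
[np.float64(0.0418), np.float64(-0.032), np.float64(-0.0126), 0, 0, np.float64(-4.35)]
[np.float64(0.0441), np.float64(-0.0288), np.float64(-0.0126), 0, 0, np.float64(-4.35)]
[np.float64(0.0462), np.float64(-0.0254), np.float64(-0.0126), 0, 0, np.float64(-4.35)]
[np.float64(0.048), np.float64(-0.0218), np.float64(-0.0126), 0, 0, np.float64(-4.35)]
[np.float64(0.0495), np.float64(-0.0181), np.float64(-0.0126), 0, 0, np.float64(-4.35)]
[np.float64(0.0507), np.float64(-0.0143), np.float64(-0.0126), 0, 0, np.float64(-4.35)]
[np.float64(0.0517), np.float64(-0.0104), np.float64(-0.0126), 0, 0, np.float64(-4.35)]
[np.float64(0.0523), np.float64(-0.0065), np.float64(-0.0126), 0, 0, np.float64(-4.35)]
[np.float64(0.0526), np.float64(-0.0025), np.float64(-0.0126), 0, 0, np.float64(-4.35)]
[np.float64(0.0527), np.float64(0.0015), np.float64(-0.0126), 0, 0, np.float64(-4.35)]
[np.float64(0.0524), np.float64(0.0055), np.float64(-0.0126), 0, 0, np.float64(-4.35)]
[np.float64(0.0518), np.float64(0.0095), np.float64(-0.0126), 0, 0, np.float64(-4.35)]
[np.float64(0.051), np.float64(0.0134), np.float64(-0.0126), 0, 0, np.float64(-4.35)]
```

>>> {"fn": "servo_tool", "kwargs": {"series": [[0.036,-0.038,-0.02,0,0,-4.35,1],[0.039,-0.035,-0.02,0,0,-4.35,1],[0.042,-0.032,-0.02,0,0,-4.35,1],[0.044,-0.029,-0.02,0,0,-4.35,1],[0.046,-0.025,-0.02,0,0,-4.35,1],[0.048,-0.022,-0.02,0,0,-4.35,1],[0.049,-0.018,-0.02,0,0,-4.35,1],[0.051,-0.014,-0.015,0,0,-4.35,1],[0.052,-0.01,-0.015,0,0,-4.35,1],[0.052,-0.006,-0.01,0,0,-4.35,1],[0.053,-0.002,-0.01,0,0,-4.35,1],[0.053,0.002,0,0,0,-4.35,1]]}}

```text
time_s: 1.75
tool_pos: [470.3, 31.2, 422.4]
tool_rot: [3.139, -0.0, 1.347]
force: [0.6, -0.1, 0.1]
width: 0.998
```

>>> {"fn": "servo_tool", "kwargs": {"series": [[0.052,0.006,0,0,0,-4.35,1],[0.052,0.01,0,0,0,-4.35,1],[0.051,0.013,0,0,0,-4.35,1],[0,0,0,0,0,0,1],[0,0,0,0,0,0,1]]}}

```text
time_s: 2.38
tool_pos: [521.3, 178.3, 421.0]
tool_rot: [-3.141, 0.001, 1.572]
force: [0.1, 0.4, -0.5]
width: 0.999
```

```bash
python3 -c "
from h import *
for n in('wrist','scene'):
  im,K,C,o=snap(n,n+'2')
print(o['time_s'],o['tool_pos'],o['tool_rot'],o['joints'])"
```

```text
2.425 [521.33327738 177.82335153 421.19391372] [-3.14113500e+00  4.93512441e-04  1.57080907e+00] [ 3.07294157e-01  1.46890401e-01  1.56995395e+00 -3.35513079e-04
  1.42533380e+00  3.07330258e-01]
```

View pics/wrist2.png

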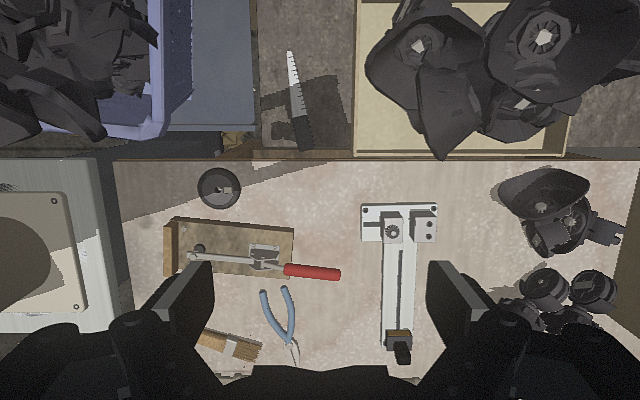

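View pics/scene2.png

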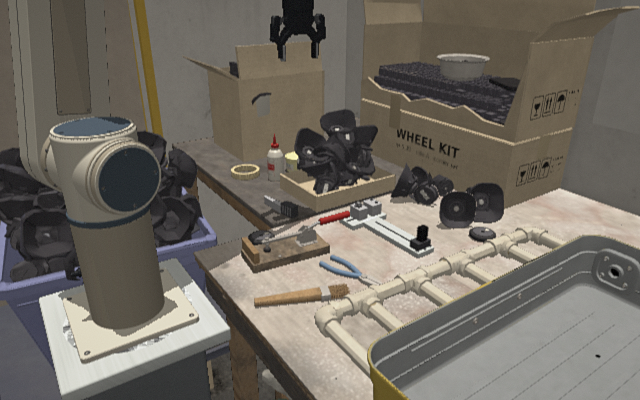

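```bash
python3 -c "
from h import *
im,K,C=load('wrist2')
cv2.imwrite('pics/w2a.png',cv2.resize(im[35:165,230:360],None,fx=4.6,fy=4.6,interpolation=cv2.INTER_CUBIC))
cv2.imwrite('pics/w2b.png',cv2.resize(im[190:370,340:460],None,fx=3.3,fy=3.3,interpolation=cv2.INTER_CUBIC))
s,K2,C2=load('scene2')
cv2.imwrite('pics/s2a.png',cv2.resize(s[185:260,255:435],None,fx=4.4,fy=4.4,interpolation=cv2.INTER_CUBIC))
for p in [(300,135),(290,52)]: print(onz(K,C,p,0),onz(K,C,p,36))
"
```

```text
[489.61253354 197.56362111   0.        ] [491.61291039 200.70451317  36.        ]
[476.7467972  317.16193762   0.        ] [479.5694596  312.65896349  36.        ]
```

View pics/w2a.png

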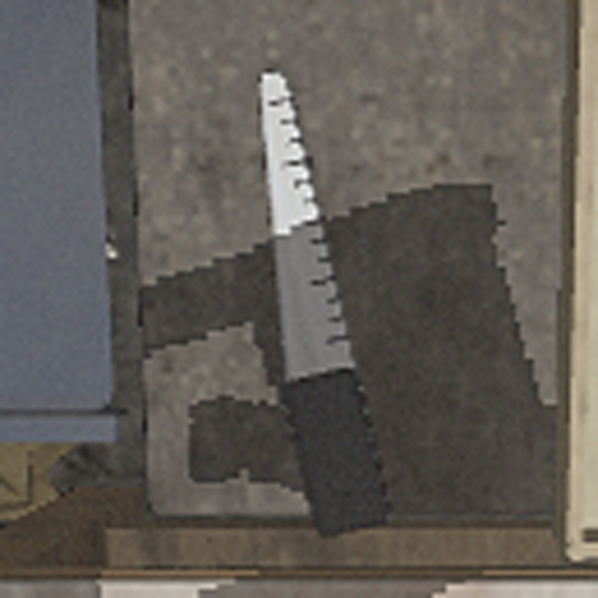

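View pics/w2b.png

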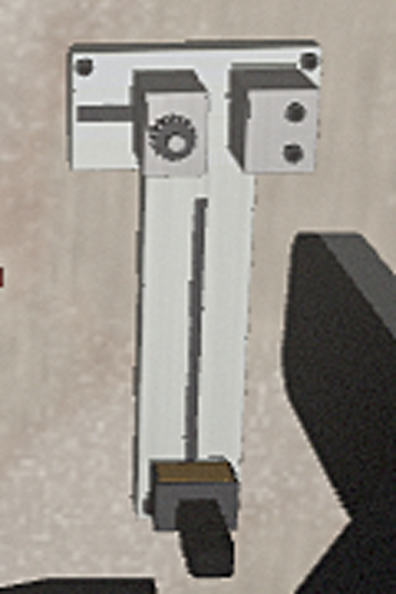

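View pics/s2a.png

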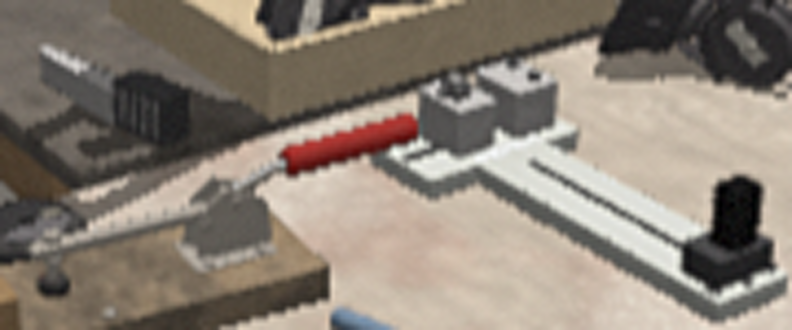

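```bash
python3 -c "
from h import *
im,K,C=load('wrist2')
f=lambda a,b:(230+a/4.6,35+b/4.6)
for z in(36,20,50):
  c=[onz(K,C,f(*p),z) for p in[(287,382),(355,370),(387,525),(325,535)]]
  print(z,[np.linalg.norm(c[i]-c[(i+1)%4]).round(1) for i in range(4)],[x.round(1)[:2] for x in c])
plan([491,200,150],103,6)"
```

```text
36 [np.float64(21.6), np.float64(49.1), np.float64(20.1), np.float64(48.9)] [array([481. , 224.7]), array([502.3, 228.3]), array([512.1, 180.2]), array([492.2, 177. ])]
20 [np.float64(22.2), np.float64(50.6), np.float64(20.7), np.float64(50.4)] [array([479.8, 224. ]), array([501.7, 227.8]), array([511.8, 178.2]), array([491.4, 174.9])]
50 [np.float64(21.0), np.float64(47.8), np.float64(19.6), np.float64(47.6)] [array([482.1, 225.3]), array([502.8, 228.8]), array([512.3, 182. ]), array([493. , 178.9])]
from [521.4 177.5 421.4] 89.97 total [ -30.4   22.5 -271.4]
[np.float64(0.0037), np.float64(-0.0051), np.float64(0.0452), 0, 0, np.float64(-2.17)]
[np.float64(0.0039), np.float64(-0.0049), np.float64(0.0452), 0, 0, np.float64(-2.17)]
[np.float64(0.0041), np.float64(-0.0048), np.float64(0.0452), 0, 0, np.float64(-2.17)]
[np.float64(0.0043), np.float64(-0.0046), np.float64(0.0452), 0, 0, np.float64(-2.17)]
[np.float64(0.0045), np.float64(-0.0044), np.float64(0.0452), 0, 0, np.float64(-2.17)]
[np.float64(0.0046), np.float64(-0.0043), np.float64(0.0452), 0, 0, np.float64(-2.17)]
```

```bash
python3 -c "
from h import *
im,K,C=load('wrist2')
for z in(0,60): print(z,[onz(K,C,p,z).round() for p in [(354,150),(357,20),(256,125),(254,20)]])
"
```

```text
0 [array([574., 174.,   0.]), array([573., 360.,   0.]), array([422., 213.,   0.]), array([426., 360.,   0.])]
60 [array([568., 182.,  60.]), array([568., 348.,  60.]), array([433., 216.,  60.]), array([436., 348.,  60.])]
```

>>> {"fn": "servo_tool", "kwargs": {"series": [[0.004,-0.004,0.045,0,0,-2,1],[0.004,-0.004,0.045,0,0,-2,1],[0.004,-0.004,0.045,0,0,-2,1],[0.004,-0.004,0.045,0,0,-2,1],[0.004,-0.004,0.045,0,0,-2,1],[0.004,-0.003,0.035,0,0,-2,1],[0,0,0,0,0,0,1],[0,0,0,0,0,0,1]]}}

```text
time_s: 3.48
tool_pos: [497.8, 200.1, 162.8]
tool_rot: [3.14, -0.0, 1.779]
force: [0.4, -0.1, -0.1]
width: 1.003
```

```bash
python3 -c "
from h import *
im,K,C,o=snap('wrist','wrist3')
print(o['time_s'],o['tool_pos'],o['tool_rot'])"
```

```text
3.475 [497.8012516  200.14978679 162.83187879] [ 3.13956200e+00 -2.55971195e-04  1.77930780e+00]
```

View pics/wrist3.png

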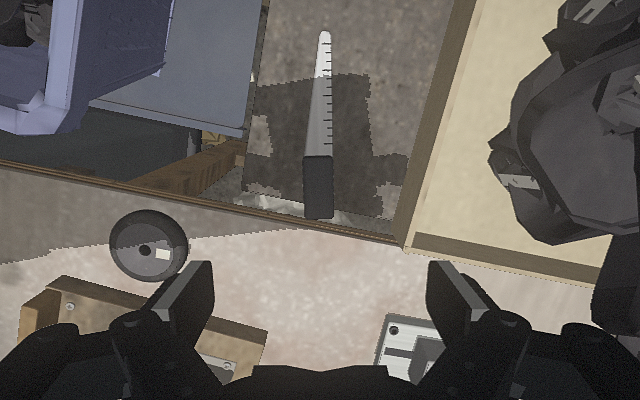

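```bash
python3 -c "
from h import *
im,K,C=load('wrist3')
cv2.imwrite('pics/w3a.png',cv2.resize(im[20:240,240:400],None,fx=2.7,fy=2.7,interpolation=cv2.INTER_CUBIC))
cv2.imwrite('pics/w3b.png',cv2.resize(im[140:240,270:370],None,fx=6,fy=6,interpolation=cv2.INTER_CUBIC))
"
```

```text
(no output)
```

View pics/w3b.png

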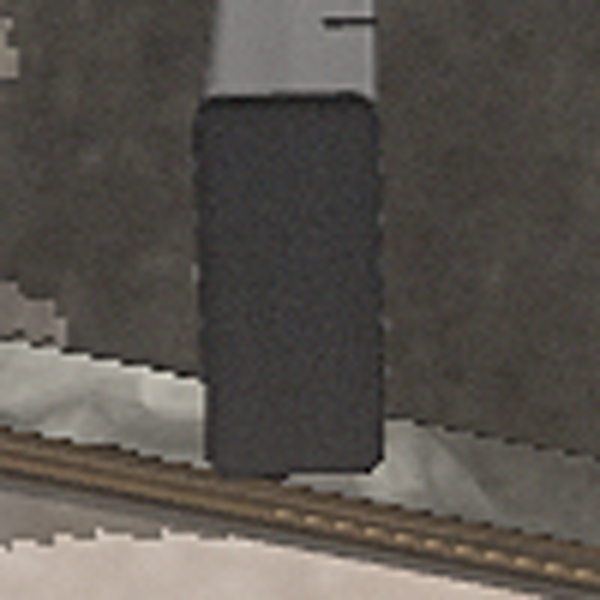

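View pics/w3a.png

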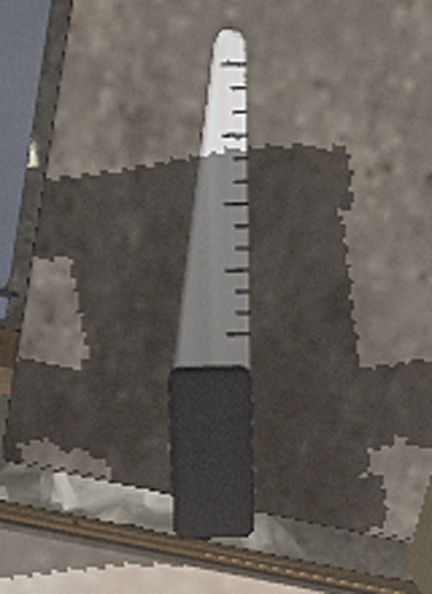

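```bash
python3 -c "
from h import *
im,K,C=load('wrist3'); im2,K2,C2=load('wrist2')
c3=[(302.8,156.2),(333,155.8),(334,218.7),(304.5,218.7)]
f=lambda a,b:(230+a/4.6,35+b/4.6)
c2=[f(*p) for p in[(287,382),(355,370),(387,525),(325,535)]]
for z in(40,36,20,10,0):
  c=[onz(K,C,p,z) for p in c3]
  print(z,[np.linalg.norm(c[i]-c[(i+1)%4]).round(1) for i in range(4)],np.mean(c,0).round(1),np.mean([onz(K2,C2,p,z) for p in c2],0).round(1))
print(K[0,0],C[:3,3],C2[:3,3])
def tri(obs):
  A=np.zeros((3,3));b=np.zeros(3)
  for K,C,uv in obs:
    p,d=ray(K,C,uv);M=np.eye(3)-np.outer(d,d);A+=M;b+=M@p
  return np.linalg.solve(A,b)
for a,b in zip(c3,c2): print(tri([(K,C,a),(K2,C2,b)]).round(1))
s,Ks,Cs=load('scene2')
# scene zoom 4.4 + (255,185): handle top corners
g=lambda a,b:(255+a/4.4,185+b/4.4)
im4=cv2.resize(s[190:235,255:305],None,fx=14,fy=12,interpolation=cv2.INTER_CUBIC);cv2.imwrite('pics/s2b.png',im4)
for z in (0,36): 
  for P in [(497,202,z)]: print(proj(Ks,Cs,P))
im5,Kd,Cd=load('side1'); cv2.imwrite('pics/d1b.png',cv2.resize(im5[240:310,310:360],None,fx=12,fy=8,interpolation=cv2.INTER_CUBIC))
for z in (0,36):print(proj(Kd,Cd,(497,202,z)))
"
```

```text
40 [np.float64(22.4), np.float64(49.1), np.float64(23.0), np.float64(48.8)] [495.3 205.4  40. ] [497.1 202.9  40. ]
36 [np.float64(22.8), np.float64(49.9), np.float64(23.4), np.float64(49.6)] [495.5 204.5  36. ] [496.9 202.6  36. ]
20 [np.float64(24.1), np.float64(52.8), np.float64(24.7), np.float64(52.5)] [496.3 200.8  20. ] [496.2 201.2  20. ]
10 [np.float64(25.0), np.float64(54.7), np.float64(25.6), np.float64(54.4)] [496.7 198.5  10. ] [495.7 200.4  10. ]
0 [np.float64(25.8), np.float64(56.6), np.float64(26.5), np.float64(56.2)] [497.2 196.1   0. ] [495.3 199.6   0. ]
357.64085583309054 [482.81426299 266.84327057 305.20855597] [520.91105423 246.70699867 563.26723853]
[479.  223.6  16.7]
[502.  228.1  15.6]
[512.7 179.8  28.5]
[490.9 175.6  27.9]
[290.05773409 214.3706138 ]
[289.7276318  202.97637823]
[332.0720035  267.30525859]
[332.71372877 252.20803516]
```

View pics/s2b.png

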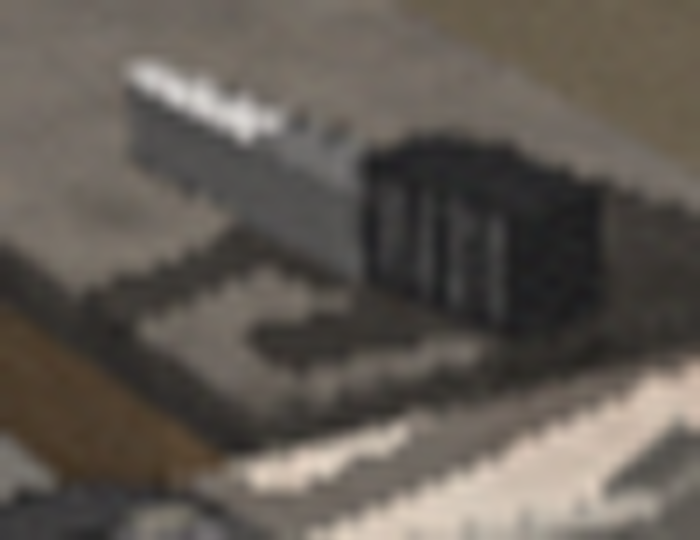

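View pics/d1b.png

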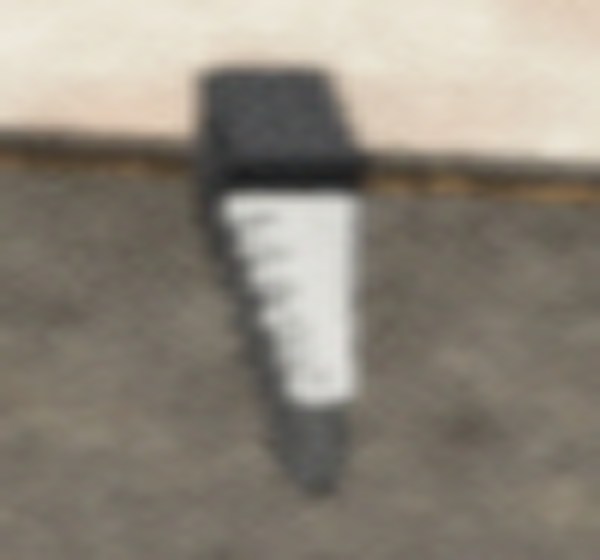

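```bash
python3 -c "
from h import *
im,K,C=load('wrist3')
c3=[(302.8,156.2),(333,155.8),(334,218.7),(304.5,218.7)]
c=[onz(K,C,p,33) for p in c3]
for a,b in((3,0),(2,1)): d=c[a]-c[b]; d=c[b]-c[a]; print(np.degrees(np.arctan2(d[1],d[0])))
f=lambda a,b:(240+a/2.7,20+b/2.7)
q=[onz(K,C,f(*p),22) for p in[(249,362),(246,60)]];d=q[1]-q[0];print(q,np.degrees(np.arctan2(d[1],d[0])))
m=np.mean(c,0);print(m)
plan([m[0],m[1],40],103,4)"
```

```text
102.73546116183495
103.403686882115
[array([501.05332157, 230.54244581,  22.        ]), array([482.64152994, 310.10585486,  22.        ])] 103.02948478857678
[495.66239083 203.7793616   33.        ]
from [498.2 200.4 163.2] 101.96 total [  -2.5    3.4 -123.2]
[np.float64(0.001), np.float64(-0.0004), np.float64(0.0308), 0, 0, np.float64(-0.26)]
[np.float64(0.001), np.float64(-0.0004), np.float64(0.0308), 0, 0, np.float64(-0.26)]
[np.float64(0.001), np.float64(-0.0004), np.float64(0.0308), 0, 0, np.float64(-0.26)]
[np.float64(0.001), np.float64(-0.0004), np.float64(0.0308), 0, 0, np.float64(-0.26)]
```

>>> {"fn": "servo_tool", "kwargs": {"series": [[0.001,0,0.031,0,0,-0.25,1],[0.001,0,0.031,0,0,-0.25,1],[0.001,-0.001,0.031,0,0,-0.25,1],[0.001,-0.001,0.03,0,0,-0.25,1],[0,0,0.01,0,0,0,1],[0,0,0.01,0,0,0,1],[0,0,0.006,0,0,0,1],[0,0,0.004,0,0,0,1],[0,0,0.004,0,0,0,1],[0,0,0,0,0,0,1],[0,0,0,0,0,0,1]]}}

```text
time_s: 4.9
tool_pos: [494.0, 204.0, 4.5]
tool_rot: [3.141, -0.0, 1.799]
force: [0.2, 0.1, -0.7]
width: 0.999
```

```bash
python3 -c "
from h import *
im,K,C,o=snap('wrist','wrist4')
snap('scene','scene4')
s=cv2.imread('pics/scene4.png');cv2.imwrite('pics/s4z.png',cv2.resize(s[160:260,240:400],None,fx=4,fy=4,interpolation=cv2.INTER_CUBIC))
print(o['time_s'],o['tool_pos'],o['tool_rot'],o['force'])"
```

```text
4.9 [494.01216408 204.01211612   4.47625243] [ 3.14134654e+00 -3.35580429e-05  1.79855343e+00] [ 0.18975604  0.07622771 -0.72606582]
```

View pics/wrist4.png

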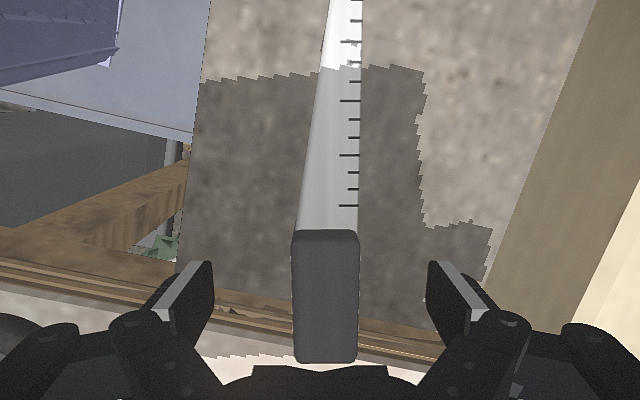

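View pics/s4z.png

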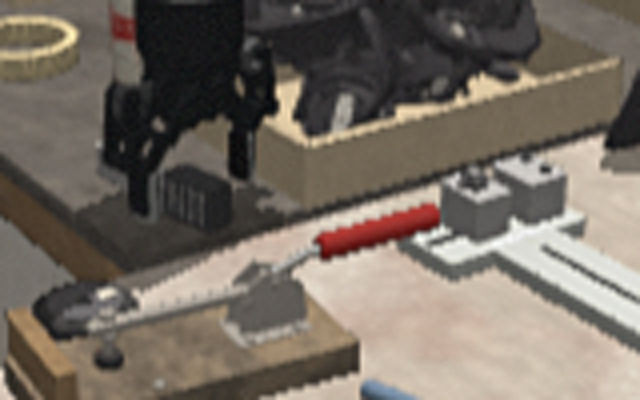

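```bash
python3 -c "
from h import *
im,K,C=load('wrist4')
T=np.linalg.inv(C)
o=ctrl.get_obs();Rm=R.from_euler('xyz',o['tool_rot']).as_matrix()
for z in(36,32):
  c=[onz(K,C,p,z) for p in[(292,231),(358,231),(358,362),(293,362)]]
  print(z,[np.linalg.norm(c[i]-c[(i+1)%4]).round(1) for i in range(4)],np.mean(c,0).round(1), (Rm.T@(np.mean(c,0)-o['tool_pos'])).round(1))
"
```

```text
36 [np.float64(21.7), np.float64(51.2), np.float64(23.9), np.float64(51.2)] [494.8 206.3  36. ] [  2.1   1.3 -31.5]
32 [np.float64(22.5), np.float64(53.1), np.float64(24.8), np.float64(53.1)] [495.4 204.   32. ] [ -0.3   1.3 -27.5]
```

>>> {"fn": "servo_tool", "kwargs": {"series": [[0,0.001,0,0,0,0,0],[0,0,0,0,0,0,0],[0,0,0,0,0,0,0],[0,0,0,0,0,0,0],[0,0,0,0,0,0,0],[0,0,0,0,0,0,0]]}}

```text
time_s: 5.75
tool_pos: [495.2, 204.3, 4.5]
tool_rot: [3.141, -0.0, 1.798]
force: [-0.3, 0.6, 3.8]
width: 0.276
```

>>> {"fn": "servo_tool", "kwargs": {"series": [[0,0,0,0,0,0,0],[0,0,-0.01,0,0,0,0],[0,0,-0.03,0,0,0,0],[0,0,-0.04,0,0,0,0],[0,0,-0.05,0,0,0,0],[0,0,-0.05,0,0,0,0],[0,0,0,0,0,0,0]]}}

```text
time_s: 6.62
tool_pos: [496.8, 205.0, 188.2]
tool_rot: [3.135, -0.001, 1.799]
force: [-0.0, 0.1, -3.9]
width: 0.275
```

```bash
python3 -c "
from h import *
im,K,C,o=snap('wrist','wrist5')
print(o['time_s'],o['tool_pos'],o['tool_rot'],o['force'],o['wrist_torque'])"
```

```text
6.625 [496.75808813 204.96111115 188.21466686] [ 3.13459332e+00 -9.81282447e-04  1.79862443e+00] [-0.0377526   0.09455784 -3.92556848] [-0.10104778 -0.01991965  0.01321361]
```

View pics/wrist5.png

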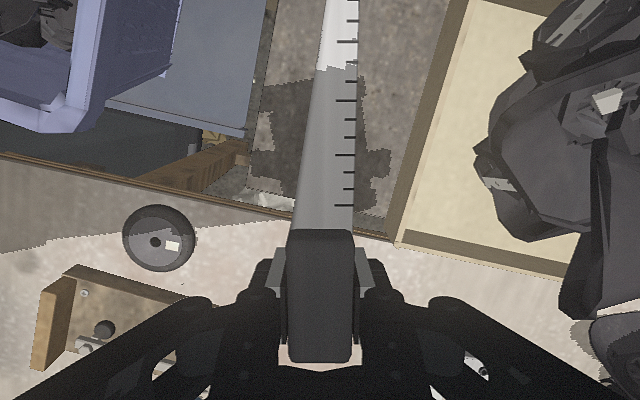

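```bash
python3 -c "
from h import *
im,K,C=load('wrist2')
f=lambda a,b:(340+a/3.3,190+b/3.3)
P={'fixFL':((246,172),49),'fixFR':((316,171),49),'fixBL':((249,93),49),'fixBR':((314,89),49),'adjFR':((206,174),49),'adjBR':((208,97),49),'adjFL':((146,175),49),'adjBL':((148,92),49),
'bedTL':((71,47),15),'bedTR':((320,44),15),'bedBL':((71,168),15),'longL1':((143,180),15),'longL2':((137,513),15),'longR1':((251,180),15),'longR2':((241,455),15),'stopTopFL':((158,463),35),'stopTopFR':((231,460),35),'slot1':((201,200),15),'slot2':((191,458),15)}
for k,(p,z) in P.items(): print(k,onz(K,C,f(*p),z).round(1))
"
```

```text
fixFL [666.5  39.2  49. ]
fixFR [699.1  39.7  49. ]
fixBL [665.1  78.   49. ]
fixBR [694.6  79.9  49. ]
adjFR [647.9  38.1  49. ]
adjBR [646.4  76.   49. ]
adjFL [619.9  37.6  49. ]
adjBL [618.8  78.4  49. ]
bedTL [586.9  90.1  15. ]
bedTR [707.   91.7  15. ]
bedBL [588.9  27.5  15. ]
longL1 [625.1  21.1  15. ]
longL2 [ 631.3 -173.5   15. ]
longR1 [678.9  21.2  15. ]
longR2 [ 685.3 -137.    15. ]
stopTopFL [ 636.7 -127.9   35. ]
stopTopFR [ 674.3 -126.    35. ]
slot1 [654.7  10.4  15. ]
slot2 [ 658.6 -138.9   15. ]
```

```bash
python3 -c "
from h import *
plan([595,-70,150],92,7)"
```

```text
from [495.2 204.4 185.9] 103.05 total [  99.8 -274.4  -35.9]
[np.float64(-0.0414), np.float64(0.005), np.float64(0.0051), 0, 0, np.float64(1.58)]
[np.float64(-0.0412), np.float64(0.0062), np.float64(0.0051), 0, 0, np.float64(1.58)]
[np.float64(-0.0411), np.float64(0.0073), np.float64(0.0051), 0, 0, np.float64(1.58)]
[np.float64(-0.0408), np.float64(0.0084), np.float64(0.0051), 0, 0, np.float64(1.58)]
[np.float64(-0.0406), np.float64(0.0096), np.float64(0.0051), 0, 0, np.float64(1.58)]
[np.float64(-0.0403), np.float64(0.0107), np.float64(0.0051), 0, 0, np.float64(1.58)]
[np.float64(-0.04), np.float64(0.0118), np.float64(0.0051), 0, 0, np.float64(1.58)]
```

>>> {"fn": "servo_tool", "kwargs": {"series": [[-0.041,0.005,0.0,0,0,1.6,0],[-0.041,0.006,0.003,0,0,1.6,0],[-0.041,0.007,0.005,0,0,1.6,0],[-0.041,0.008,0.007,0,0,1.6,0],[-0.041,0.01,0.007,0,0,1.6,0],[-0.04,0.011,0.007,0,0,1.5,0],[-0.04,0.012,0.007,0,0,1.5,0],[0,0,0,0,0,0,0],[0,0,0,0,0,0,0],[0,0,0,0,0,0,0]]}}

```text
time_s: 7.92
tool_pos: [593.4, -68.9, 147.6]
tool_rot: [-3.14, -0.0, 1.608]
force: [-0.3, -0.2, -2.8]
width: 0.275
```

```bash
python3 -c "
from h import *
im,K,C,o=snap('wrist','wrist6')
print(o['time_s'],o['tool_pos'],o['tool_rot'],o['force'],o['wrist_torque'])"
```

```text
7.925 [593.44326516 -68.86281357 147.63327833] [-3.13991404e+00 -4.21547142e-04  1.60768654e+00] [-0.29291575 -0.16678797 -2.83070813] [-0.05543639  0.01393015 -0.01037986]
```

View pics/wrist6.png

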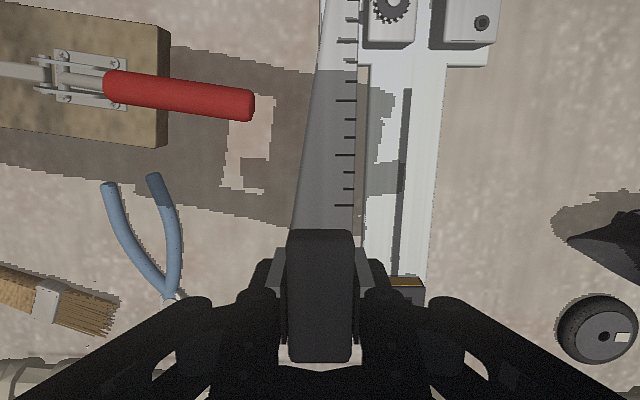

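```bash
python3 -c "
from h import *
im,K,C=load('wrist6')
cv2.imwrite('pics/w6a.png',cv2.resize(im[0:80,345:505],None,fx=5,fy=5,interpolation=cv2.INTER_CUBIC))
cv2.imwrite('pics/w6b.png',cv2.resize(im[60:300,350:460],None,fx=2.5,fy=2.5,interpolation=cv2.INTER_CUBIC))
"
```

```text
(no output)
```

View pics/w6a.png

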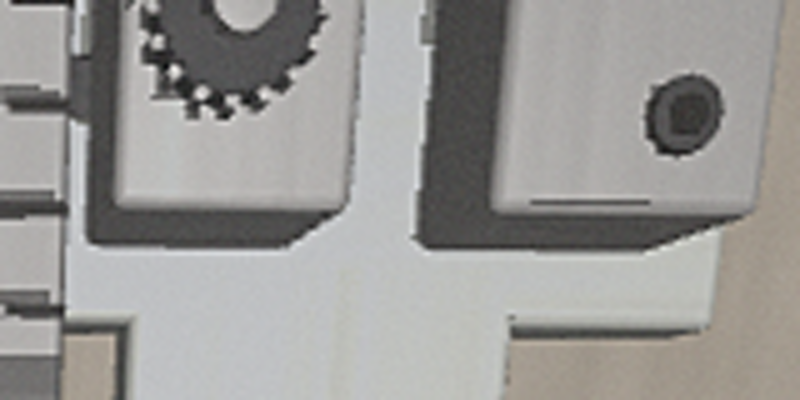

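View pics/w6b.png

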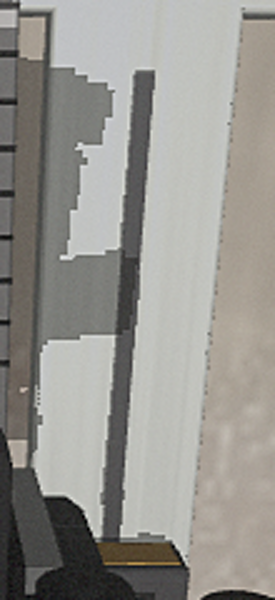

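```bash
python3 -c "
from h import *
im,K,C=load('wrist6')
f=lambda a,b:(345+a/5,b/5)
g=lambda a,b:(350+a/2.5,60+b/2.5)
P={'fixlip':(f(416,248),15),'adjlip':(f(292,246),15),'adjlipTop':(f(346,208),49),'fixlipTop':(f(493,212),49),'fixface2':(f(430,5),15),'adjtop2':(f(358,20),49),'fixtop2':(f(504,20),49),'fixR':(f(645,248),15),'fixRt':(f(752,212),49),'adjL':(f(90,242),15),'bedR':(f(708,326),15),'longR1':(g(241,22),15),'longR2':(g(190,545),15),'longL1':(g(50,20),15),'longL2':(g(33,460),15),'slotR1':(g(155,75),15),'slotR2':(g(118,535),15),'slotL1':(g(136,75),15),'slotL2':(g(104,535),15),'stopFL':(g(98,543),35),'stopFR':(g(177,543),35)}
Q={}
for k,(p,z) in P.items(): Q[k]=onz(K,C,p,z); print(k,Q[k].round(1))
def ang(a,b): d=Q[a]-Q[b]; return np.degrees(np.arctan2(d[1],d[0])).round(2)
for a,b in(('fixface2','fixlip'),('adjtop2','adjlipTop'),('fixtop2','fixlipTop'),('longR1','longR2'),('longL1','longL2'),('slotR1','slotR2'),('slotL1','slotL2')): print(a,ang(a,b))
"
```

```text
fixlip [666.   38.4  15. ]
adjlip [648.3  38.   15. ]
adjlipTop [647.5  37.8  49. ]
fixlipTop [665.7  38.   49. ]
fixface2 [664.2  69.3  15. ]
adjtop2 [646.6  58.7  49. ]
fixtop2 [664.3  59.4  49. ]
fixR [698.6  39.5  15. ]
fixRt [697.8  39.2  49. ]
adjL [619.6  37.5  15. ]
bedR [709.2  29.5  15. ]
longR1 [680.6  26.   15. ]
longR2 [ 685.4 -140.6   15. ]
longL1 [625.5  24.6  15. ]
longL2 [ 630.1 -111.7   15. ]
slotR1 [657.4  10.6  15. ]
slotR2 [ 660.7 -137.8   15. ]
slotL1 [651.8  10.4  15. ]
slotL2 [ 655.9 -137.9   15. ]
stopFL [ 649.6 -130.8   35. ]
stopFR [ 674.4 -129.9   35. ]
fixface2 93.24
adjtop2 92.23
fixtop2 93.91
longR1 91.65
longL1 91.91
slotR1 91.27
slotL1 91.59
```

```bash
cat >> h.py <<'E'
O=np.array([665.7,38.3,0]);JY=np.radians(91.7)
def jw(x,y,z): return O+np.array([np.cos(JY)*x-np.sin(JY)*y,np.sin(JY)*x+np.cos(JY)*y,z])
def wj(p):
    d=np.asarray(p)-O;return np.array([np.cos(JY)*d[0]+np.sin(JY)*d[1],-np.sin(JY)*d[0]+np.cos(JY)*d[1],d[2]])
E
python3 -c "
from h import *
im,K,C=load('wrist6')
for z in(40,70):print('red',onz(K,C,(254,105),z).round())
plan(jw(-120,15,40),91.7,4)"
```

```text
red [546.  -4.  40.]
red [551.  -4.  70.]
from [593.7 -68.8 148. ] 92.13 total [  60.6  -13.3 -108. ]
[np.float64(-0.0039), np.float64(0.015), np.float64(0.027), 0, 0, np.float64(0.11)]
[np.float64(-0.0038), np.float64(0.015), np.float64(0.027), 0, 0, np.float64(0.11)]
[np.float64(-0.0038), np.float64(0.015), np.float64(0.027), 0, 0, np.float64(0.11)]
[np.float64(-0.0038), np.float64(0.015), np.float64(0.027), 0, 0, np.float64(0.11)]
```

>>> {"fn": "servo_tool", "kwargs": {"series": [[-0.005,0.02,0.01,0,0,0.2,0],[-0.005,0.02,0.02,0,0,0.2,0],[-0.005,0.02,0.03,0,0,0,0],[0,0,0.03,0,0,0,0],[0,0,0.018,0,0,0,0],[0,0,0,0,0,0,0],[0,0,0,0,0,0,0]]}}

```text
time_s: 8.85
tool_pos: [655.4, -82.7, 41.5]
tool_rot: [3.14, 0.0, 1.6]
force: [0.2, 0.1, -3.1]
width: 0.267
```

```bash
python3 -c "
from h import *
im,K,C,o=snap('wrist','wrist7')
print(o['time_s'],wj(o['tool_pos']),np.degrees(o['tool_rot']),o['force'],o['wrist_torque'])
for p in [(5,12,15),(0,0,15),(0,18,15),(0,0,49)]: print(p,proj(K,C,jw(*p)))"
```

```text
8.85 [-120.6801934    13.83763066   41.47464077] [1.79911880e+02 1.42689354e-02 9.16714632e+01] [ 0.20037241  0.14212893 -3.07284779] [-0.11689905 -0.03223869 -0.01664125]
(5, 12, 15) [325.19218218 -42.89524714]
(0, 0, 15) [354.11425279 -29.04563724]
(0, 18, 15) [310.67323334 -29.00718654]
(0, 0, 49) [363.98256319 -66.25545957]
```

View pics/wrist7.png

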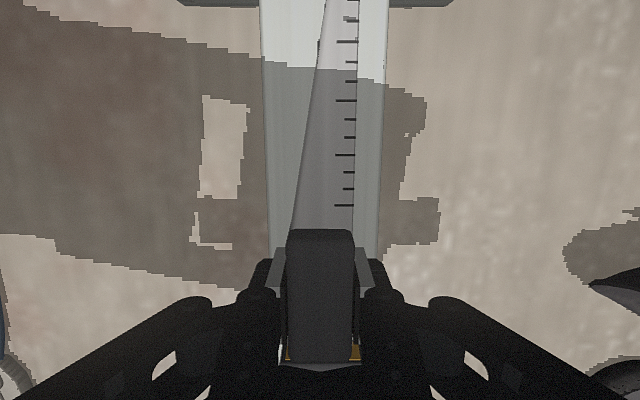

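>>> {"fn": "servo_tool", "kwargs": {"series": [[0,-0.001,0.006,0,0,0,0],[0,0,0.006,0,0,0,0],[0,0,0.005,0,0,0,0],[0,0,0.002,0,0,0,0],[0,0,0.001,0,0,0,0],[0,0,0,0,0,0,0]]}}

```text
time_s: 9.65
tool_pos: [653.8, -83.0, 20.3]
tool_rot: [3.142, 0.0, 1.6]
force: [0.7, -0.2, -3.4]
width: 0.274
```

>>> {"fn": "servo_tool", "kwargs": {"series": [[0,0,0.001,0,0,0,0],[0,0,0,0,0,0,0]]}}

```text
time_s: 9.9
tool_pos: [654.0, -83.0, 19.7]
tool_rot: [3.141, 0.0, 1.6]
force: [-1.0, 0.2, 0.1]
width: 0.273
```

>>> {"fn": "servo_tool", "kwargs": {"series": [[0,0,0.001,0,0,0,0],[0,0,0,0,0,0,0]]}}

```text
time_s: 10.15
tool_pos: [654.1, -83.0, 19.7]
tool_rot: [3.141, 0.0, 1.599]
force: [-3.6, -0.1, 8.4]
width: 0.275
```

>>> {"fn": "servo_tool", "kwargs": {"series": [[0,0,-0.0008,0,0,0,0],[0.005,0,0,0,0,0,0],[0.01,0,0,0,0,0,0],[0.01,0,0,0,0,0,0],[0,0,0,0,0,0,0]]}}

```text
time_s: 10.78
tool_pos: [653.8, -56.6, 19.7]
tool_rot: [3.14, -0.0, 1.6]
force: [0.6, 1.0, 6.0]
width: 0.27
```

```bash
python3 -c "
from h import *
o=ctrl.get_obs();print(wj(o['tool_pos']),np.degrees(o['tool_rot']),o['force'],o['wrist_torque'])
for n in('scene',):
  s,*_=snap(n,'scene8');cv2.imwrite('pics/s8z.png',cv2.resize(s[140:260,310:470],None,fx=4.5,fy=4.5,interpolation=cv2.INTER_CUBIC))
"
```

```text
[-94.50308018  14.74783012  19.67607271] [ 1.79920997e+02 -2.24663058e-02  9.16844237e+01] [0.59630503 0.96501125 5.9909217 ] [ 0.08993952 -0.03549047  0.06353413]
```

View pics/s8z.png

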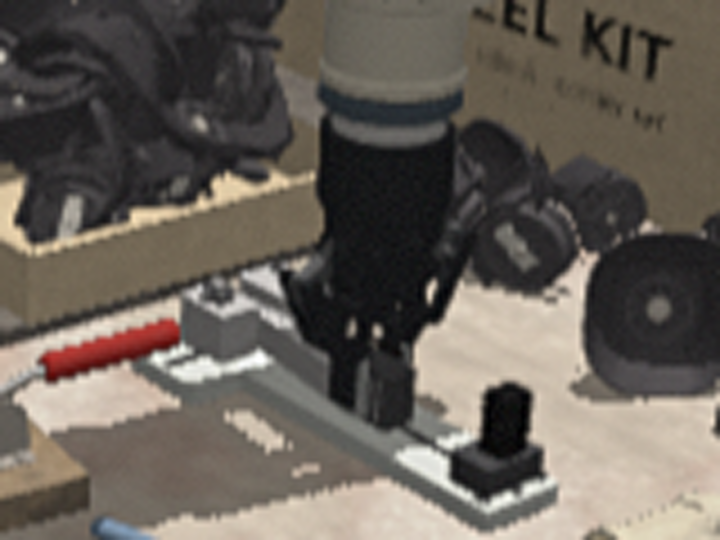

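>>> {"fn": "servo_tool", "kwargs": {"series": [[0,0.001,-0.0004,0,0,0,0],[0,0.001,0,0,0,0,0],[0,0,0,0,0,0,0]]}}

```text
time_s: 11.2
tool_pos: [653.8, -56.6, 19.7]
tool_rot: [-3.139, -0.001, 1.6]
force: [-5.0, 2.5, 9.2]
width: 0.273
```

>>> {"fn": "servo_tool", "kwargs": {"series": [[0,0.0005,0,0,0,0,0],[0,0,0,0,0,0,0]]}}

```text
time_s: 11.45
tool_pos: [653.8, -56.6, 19.7]
tool_rot: [-3.138, -0.001, 1.6]
force: [-6.6, 3.0, 10.6]
width: 0.275
```

>>> {"fn": "servo_tool", "kwargs": {"series": [[0,0.0005,0,0,0,0,0],[0,0,0,0,0,0,0]]}}

```text
time_s: 11.7
tool_pos: [653.8, -56.6, 19.7]
tool_rot: [-3.137, -0.001, 1.6]
force: [-8.8, 2.2, 11.6]
width: 0.269
```

>>> {"fn": "servo_tool", "kwargs": {"series": [[0,0,-0.001,0,0,0,0],[0,0,0,0,0,0,0]]}}

```text
time_s: 11.95
tool_pos: [655.7, -57.4, 19.9]
tool_rot: [-3.141, -0.0, 1.6]
force: [-0.2, -0.2, -2.3]
width: 0.27
```

>>> {"fn": "servo_tool", "kwargs": {"series": [[0,0.0007,0,0,0,0,0],[0,0,0,0,0,0,0]]}}

```text
time_s: 12.2
tool_pos: [656.3, -57.7, 20.0]
tool_rot: [-3.14, -0.0, 1.6]
force: [-1.8, 0.6, -4.1]
width: 0.269
```

>>> {"fn": "servo_tool", "kwargs": {"series": [[0,0.0005,0,0,0,0,0],[0,0,0,0,0,0,0]]}}

```text
time_s: 12.45
tool_pos: [656.5, -57.8, 20.1]
tool_rot: [-3.14, -0.0, 1.6]
force: [-0.7, 0.5, -5.0]
width: 0.271
```

>>> {"fn": "servo_tool", "kwargs": {"series": [[0,0.0005,0,0,0,0,0],[0,0,0,0,0,0,0]]}}

```text
time_s: 12.7
tool_pos: [656.8, -57.8, 20.1]
tool_rot: [-3.139, -0.0, 1.6]
force: [-6.4, 1.0, -3.9]
width: 0.271
```

>>> {"fn": "servo_tool", "kwargs": {"series": [[0,0.0005,0,0,0,0,0],[0,0,0,0,0,0,0]]}}

```text
time_s: 12.95
tool_pos: [656.9, -57.8, 20.1]
tool_rot: [-3.139, -0.0, 1.6]
force: [-6.2, -0.4, -3.3]
width: 0.271
```

>>> {"fn": "servo_tool", "kwargs": {"series": [[0,0.0005,0,0,0,0,0],[0,0,0,0,0,0,0]]}}

```text
time_s: 13.2
tool_pos: [657.0, -57.8, 20.0]
tool_rot: [-3.138, -0.0, 1.601]
force: [-7.3, -0.6, -3.0]
width: 0.271
```

>>> {"fn": "servo_tool", "kwargs": {"series": [[0,-0.0008,0,0,0,0,0],[0.006,0,0,0,0,0,0],[0.008,0,0,0,0,0,0],[0.006,0,0,0,0,0,0],[0,0,0,0,0,0,0]]}}

```text
time_s: 13.82
tool_pos: [656.2, -37.8, 20.2]
tool_rot: [-3.139, 0.0, 1.6]
force: [-6.1, 0.8, -3.5]
width: 0.27
```

>>> {"fn": "servo_tool", "kwargs": {"series": [[0.004,0,0,0,0,0,0],[0.003,0,0,0,0,0,0],[0,0,0,0,0,0,0]]}}

```text
time_s: 14.2
tool_pos: [655.9, -31.3, 20.2]
tool_rot: [-3.139, 0.001, 1.6]
force: [-6.5, -2.7, -3.0]
width: 0.27
```

>>> {"fn": "servo_tool", "kwargs": {"series": [[0.002,-0.0003,0,0,0,0,0],[0.002,0,0,0,0,0,0],[0,0,0,0,0,0,0]]}}

```text
time_s: 14.58
tool_pos: [655.8, -27.5, 20.3]
tool_rot: [-3.14, 0.001, 1.6]
force: [-6.0, -2.8, -2.9]
width: 0.271
```

>>> {"fn": "servo_tool", "kwargs": {"series": [[0.002,0,0,0,0,0,0],[0,0,0,0,0,0,0]]}}

```text
time_s: 14.82
tool_pos: [655.7, -25.5, 20.3]
tool_rot: [-3.14, 0.001, 1.6]
force: [-6.2, -3.3, -2.6]
width: 0.272
```

>>> {"fn": "servo_tool", "kwargs": {"series": [[0.001,0,0,0,0,0,0],[0,0,0,0,0,0,0]]}}

```text
time_s: 15.08
tool_pos: [655.6, -24.6, 20.3]
tool_rot: [-3.139, 0.001, 1.6]
force: [-7.2, -3.3, -3.2]
width: 0.273
```

>>> {"fn": "servo_tool", "kwargs": {"series": [[0.001,0,0,0,0,0,0],[0,0,0,0,0,0,0]]}}

```text
time_s: 15.32
tool_pos: [655.6, -23.6, 20.3]
tool_rot: [-3.14, 0.001, 1.6]
force: [-5.6, -3.2, -2.4]
width: 0.272
```

>>> {"fn": "servo_tool", "kwargs": {"series": [[0.001,0,0,0,0,0,0],[0,0,0,0,0,0,0]]}}

```text
time_s: 15.58
tool_pos: [655.6, -22.6, 20.2]
tool_rot: [-3.139, 0.001, 1.6]
force: [-6.7, -4.0, -2.8]
width: 0.268
```

>>> {"fn": "servo_tool", "kwargs": {"series": [[0.001,0,0,0,0,0,0],[0,0,0,0,0,0,0]]}}

```text
time_s: 15.82
tool_pos: [655.5, -21.7, 20.3]
tool_rot: [-3.139, 0.001, 1.6]
force: [-6.4, -4.0, -2.4]
width: 0.272
```

>>> {"fn": "servo_tool", "kwargs": {"series": [[0.001,0,0,0,0,0,0],[0,0,0,0,0,0,0]]}}

```text
time_s: 16.08
tool_pos: [655.5, -20.8, 20.3]
tool_rot: [-3.139, 0.001, 1.6]
force: [-5.7, -4.8, -2.6]
width: 0.276
```

```bash
python3 -c "
from h import *
im,K,C,o=snap('wrist','wrist9')
print(wj(o['tool_pos']),o['force'])
for p in [(0,0,15),(0,18,15),(0,0,49),(0,18,49),(0,0,39),(0,18,39)]: print(p,proj(K,C,jw(*p)).round(1))
cv2.imwrite('pics/w9z.png',cv2.resize(im[0:230,230:430],None,fx=2.6*1.5,fy=2.6,interpolation=cv2.INTER_CUBIC))
"
```

```text
[-58.77641154  11.90407579  20.26185208] [-5.68350764 -4.75518972 -2.62086127]
(0, 0, 15) [350.4 126.8]
(0, 18, 15) [305.9 126.9]
(0, 0, 49) [359.1 134.1]
(0, 18, 49) [301.6 134.1]
(0, 0, 39) [356.1 131.5]
(0, 18, 39) [303.1 131.6]
```

View pics/w9z.png

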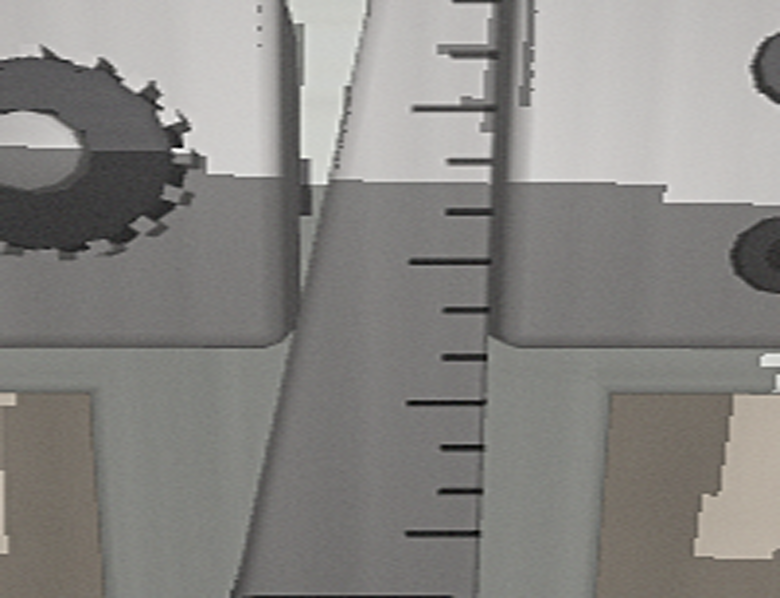

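>>> {"fn": "servo_tool", "kwargs": {"series": [[0.001,0,0,0,0,0,0],[0,0,0,0,0,0,0]]}}

```text
time_s: 16.38
tool_pos: [655.5, -20.4, 20.3]
tool_rot: [-3.14, 0.002, 1.6]
force: [-6.1, -7.2, -2.8]
width: 0.271
```

>>> {"fn": "servo_tool", "kwargs": {"series": [[0.001,0,0,0,0,0,0],[0,0,0,0,0,0,0]]}}

```text
time_s: 16.62
tool_pos: [655.6, -20.0, 20.4]
tool_rot: [-3.14, 0.002, 1.6]
force: [-4.9, -10.5, -2.5]
width: 0.269
```

>>> {"fn": "servo_tool", "kwargs": {"series": [[-0.0012,-0.0003,0.0003,0,0,0,0],[0,0,0.0003,0,0,0,0],[0,0,0,0,0,0,0]]}}

```text
time_s: 17.0
tool_pos: [655.6, -20.1, 20.1]
tool_rot: [-3.14, 0.001, 1.6]
force: [-6.3, -5.1, -1.4]
width: 0.272
```

>>> {"fn": "servo_tool", "kwargs": {"series": [[0,0,0,0,0,0,0.5],[0,0,0,0,0,0,0.5],[0,0,0,0,0,0,0.6],[0,0,0,0,0,0,0.6]]}}

```text
time_s: 17.5
tool_pos: [656.7, -19.0, 20.2]
tool_rot: [3.141, -0.0, 1.6]
force: [-0.7, -0.3, -0.2]
width: 0.597
```

```bash
python3 -c "
from h import *
im,K,C,o=snap('wrist','wrist10')
print(o['tool_pos'],o['force'],o['width'],o['time_s'])
"
```

```text
[656.6705259  -18.96749719  20.1815158 ] [-0.67604157 -0.32698893 -0.22022059] 0.5969341064198374 17.5
```

View pics/wrist10.png

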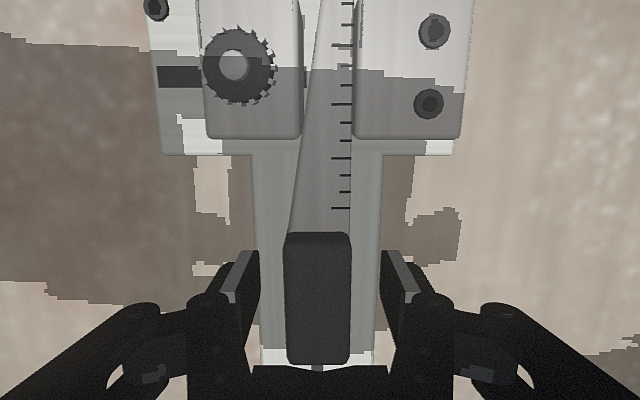

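>>> {"fn": "servo_tool", "kwargs": {"series": [[0,0,-0.03,0,0,0,0.6],[0,0,-0.05,0,0,0,0.7],[-0.03,0,-0.06,0,0,0,0.8],[-0.05,0,-0.01,0,0,0,0.8],[-0.045,0,0,0,0,0,0.8],[0,0,0,0,0,0,0.8],[0,0,0,0,0,0,0.8]]}}

```text
time_s: 18.42
tool_pos: [659.5, -141.6, 165.5]
tool_rot: [-3.141, -0.001, 1.599]
force: [0.5, 1.0, -0.1]
width: 0.801
```

```bash
python3 -c "
from h import *
im,K,C,o=snap('wrist','wrist11')
print(o['tool_pos'],wj(o['tool_pos']),o['tool_rot'],o['force'],o['width'],o['time_s'])
for p in[(-168-19,12,73),(-168,12,35)]:print(proj(K,C,jw(*p)))
"
```

```text
[ 659.49712048 -141.62750765  165.51444597] [-179.66429824   11.53792274  165.51444597] [-3.14106563e+00 -5.17905611e-04  1.59896807e+00] [ 0.54991668  0.95031554 -0.11303112] 0.8006736359615969 18.425
[320.01487804 216.44806602]
[319.97510766 178.18722986]
```

View pics/wrist11.png

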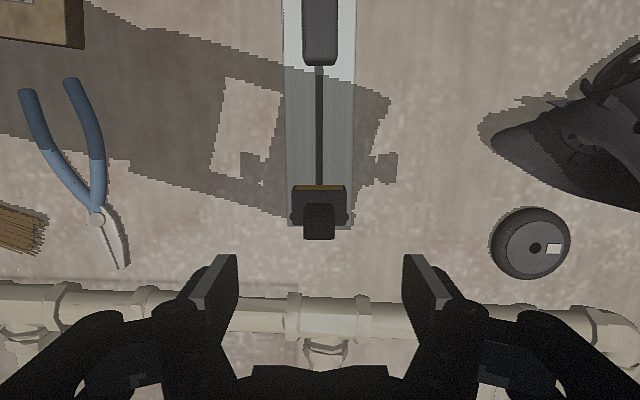

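```bash
python3 -c "
from h import *
im,K,C=load('wrist11')
z=im[170:250,270:370];z=cv2.convertScaleAbs(z,alpha=2,beta=20)
cv2.imwrite('pics/w11z.png',cv2.resize(z,None,fx=7,fy=7,interpolation=cv2.INTER_CUBIC))
"
```

```text
(no output)
```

View pics/w11z.png

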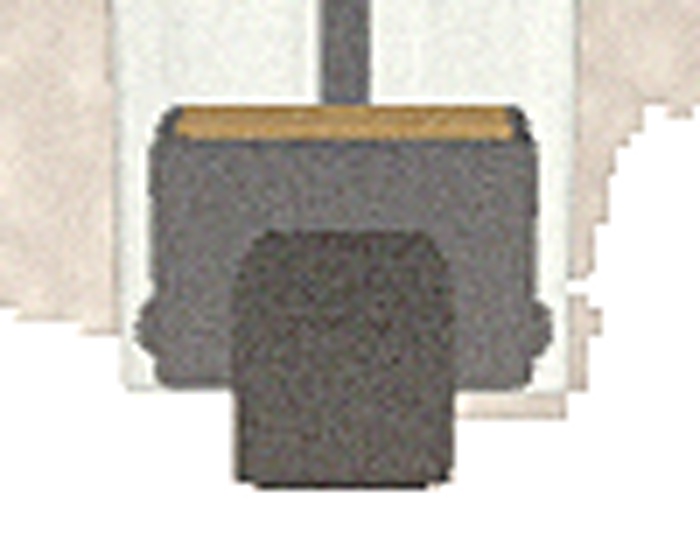

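```bash
python3 -c "
from h import *
im,K,C=load('wrist11')
f=lambda a,b:(270+a/7,170+b/7)
for k,p,z in(('faceTop',(345,138),35),('faceBot',(345,104),15),('stopback',(200,388),35),('gripback',(345,484),73),('gripL',(236,450),73),('gripR',(453,450),73),('gripfrontbot',(345,232),35)):
  print(k,wj(onz(K,C,f(*p),z)).round(1))
"
```

```text
faceTop [-177.2   12.6   35. ]
faceBot [-177.8   12.6   15. ]
stopback [-206.8   29.3   35. ]
gripback [-203.7   12.5   73. ]
gripL [-200.1   23.4   73. ]
gripR [-200.1    1.7   73. ]
gripfrontbot [-188.1   12.6   35. ]
```

>>> {"fn": "servo_tool", "kwargs": {"series": [[-0.0165,-0.001,0.04,0,0,0,0.7],[0,0,0.045,0,0,0,0.7],[0,0,0.025,0,0,0,0.7],[0,0,0.012,0,0,0,0.7],[0,0,0,0,0,0,0.7],[0,0,0,0,0,0,0.7]]}}

```text
time_s: 19.23
tool_pos: [660.3, -158.3, 45.1]
tool_rot: [3.14, 0.001, 1.6]
force: [-0.3, -0.6, 0.2]
width: 0.701
```

```bash
python3 -c "
from h import *
im,K,C,o=snap('wrist','wrist12')
print(wj(o['tool_pos']),o['tool_rot'],o['force'],o['width'],o['time_s'])
"
```

```text
[-196.3732457    11.26391249   45.12607098] [3.13965257e+00 5.43150277e-04 1.60006791e+00] [-0.28719632 -0.58418733  0.16996624] 0.7010763080457929 19.225
```

View pics/wrist12.png

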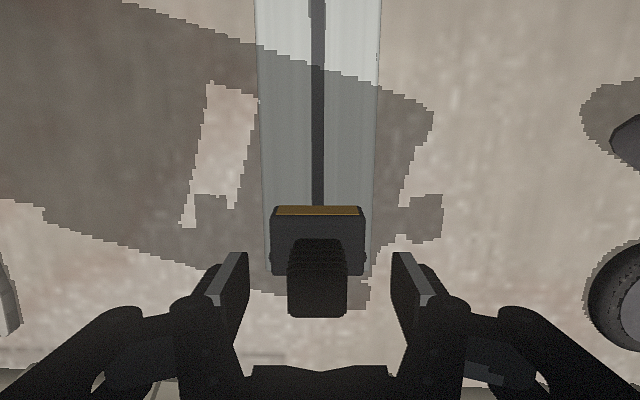

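```bash
python3 -c "
from h import *
im,K,C=load('wrist11')
cv2.imwrite('pics/w11y.png',cv2.resize(im[40:80,290:350],None,fx=10,fy=10,interpolation=cv2.INTER_CUBIC))
for r in(64,66,68):
  for z in (51,15):print(r,z,wj(onz(K,C,(319,r),z)).round(1))
im,K,C=load('wrist10')
for r in(362,364):print(r,wj(onz(K,C,(318,r),51)).round(1))
for r in(232,234):print(r,wj(onz(K,C,(318,r),51)).round(1))
"
```

```text
64 51 [-86.5  12.5  51. ]
64 15 [-83.   12.6  15. ]
66 51 [-87.7  12.5  51. ]
66 15 [-84.4  12.6  15. ]
68 51 [-89.   12.5  51. ]
68 15 [-85.8  12.6  15. ]
362 [-81.2  12.   51. ]
364 [-82.1  12.   51. ]
232 [-30.   11.8  51. ]
234 [-30.7  11.8  51. ]
```

View pics/w11y.png

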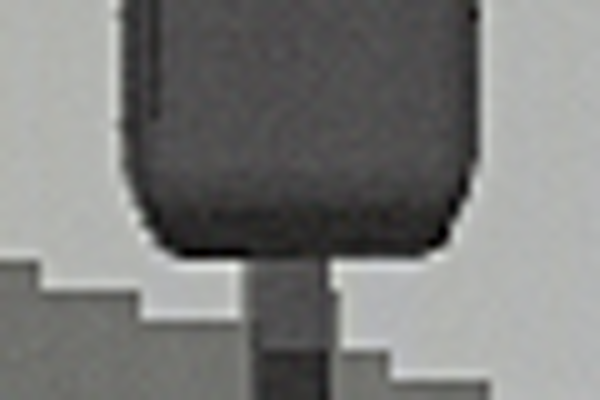

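>>> {"fn": "servo_tool", "kwargs": {"series": [[0,-0.0005,0,0,0,0,0],[0,0,0,0,0,0,0],[0,0,0,0,0,0,0],[0,0,0,0,0,0,0],[0,0,0,0,0,0,0]]}}

```text
time_s: 19.9
tool_pos: [659.2, -158.7, 44.7]
tool_rot: [3.141, 0.0, 1.599]
force: [-0.4, 0.8, 6.3]
width: 0.247
```

>>> {"fn": "servo_tool", "kwargs": {"series": [[0.004,0,-0.0005,0,0,0,0],[0.01,0,0,0,0,0,0],[0.014,0,0,0,0,0,0],[0.014,0,0,0,0,0,0],[0.014,0,0,0,0,0,0],[0.014,0,0,0,0,0,0],[0.01,0,0,0,0,0,0],[0.004,0,0,0,0,0,0],[0,0,0,0,0,0,0],[0,0,0,0,0,0,0]]}}

```text
time_s: 21.15
tool_pos: [656.8, -72.7, 44.6]
tool_rot: [3.141, -0.001, 1.6]
force: [1.7, 2.1, 4.9]
width: 0.242
```

```bash
python3 -c "
from h import *
im,K,C,o=snap('wrist','wrist13')
print(wj(o['tool_pos']),o['tool_rot'],o['force'],o['width'],o['time_s'])
"
```

```text
[-110.73514323   12.18256861   44.64307229] [ 3.14062096e+00 -9.88226425e-04  1.59995453e+00] [1.70615777 2.05262089 4.94402904] 0.24225407544365032 21.15
```

View pics/wrist13.png

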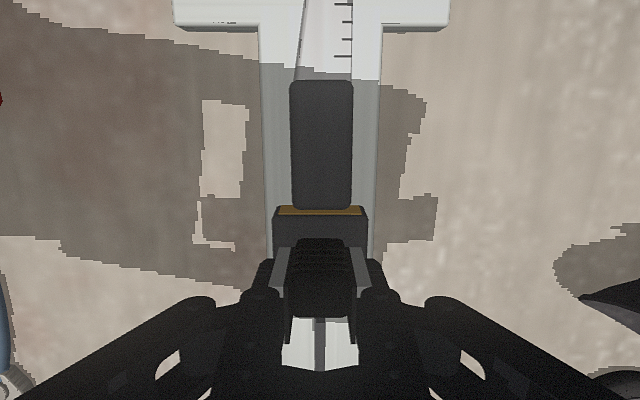

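>>> {"fn": "servo_tool", "kwargs": {"series": [[0.002,0,0,0,0,0,0],[0.002,0,0,0,0,0,0],[0,0,0,0,0,0,0]]}}

```text
time_s: 21.58
tool_pos: [656.7, -69.3, 44.6]
tool_rot: [3.141, -0.0, 1.6]
force: [0.7, -0.1, 4.4]
width: 0.248
```

>>> {"fn": "servo_tool", "kwargs": {"series": [[0.0015,0,0,0,0,0,0],[0,0,0,0,0,0,0]]}}

```text
time_s: 21.82
tool_pos: [656.7, -67.9, 44.7]
tool_rot: [3.141, -0.0, 1.6]
force: [2.0, -0.6, 5.6]
width: 0.245
```

>>> {"fn": "servo_tool", "kwargs": {"series": [[0.001,0,0,0,0,0,0],[0,0,0,0,0,0,0]]}}

```text
time_s: 22.08
tool_pos: [656.7, -67.0, 44.7]
tool_rot: [3.14, -0.0, 1.6]
force: [2.1, -2.1, 5.0]
width: 0.248
```

```bash
python3 -c "
from h import *
im,K,C,o=snap('wrist','wrist14')
print(wj(o['tool_pos']),o['force'],o['time_s'])
cv2.imwrite('pics/w14z.png',cv2.resize(im[60:260,260:380],None,fx=4,fy=3,interpolation=cv2.INTER_CUBIC))
"
```

```text
[-104.97373252   12.09644905   44.67836995] [ 2.12405085 -2.14855129  5.0166119 ] 22.075
```

View pics/w14z.png

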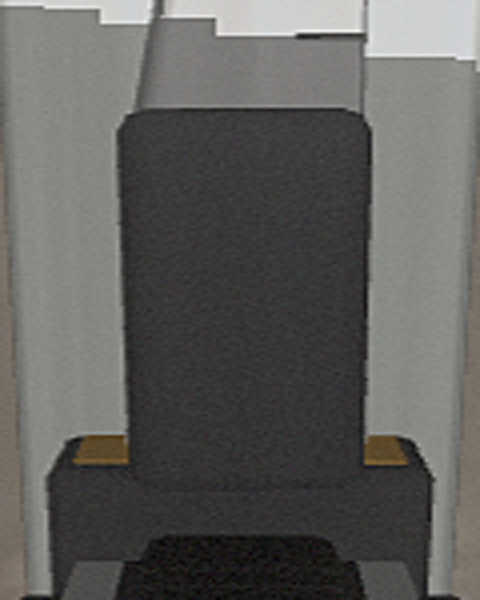

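>>> {"fn": "servo_tool", "kwargs": {"series": [[0.001,0,0,0,0,0,0],[0,0,0,0,0,0,0]]}}

```text
time_s: 22.38
tool_pos: [656.6, -66.0, 44.7]
tool_rot: [3.14, -0.0, 1.6]
force: [2.5, -2.0, 5.5]
width: 0.243
```

>>> {"fn": "servo_tool", "kwargs": {"series": [[0.001,0,0,0,0,0,0],[0,0,0,0,0,0,0]]}}

```text
time_s: 22.62
tool_pos: [656.6, -65.6, 44.7]
tool_rot: [3.14, 0.001, 1.6]
force: [2.0, -4.0, 5.4]
width: 0.247
```

>>> {"fn": "servo_tool", "kwargs": {"series": [[0.0007,0,0,0,0,0,0],[0,0,0,0,0,0,0]]}}

```text
time_s: 22.88
tool_pos: [656.6, -65.5, 44.7]
tool_rot: [3.14, 0.001, 1.6]
force: [1.3, -7.3, 5.1]
width: 0.246
```

>>> {"fn": "servo_tool", "kwargs": {"series": [[-0.0006,0,0,0,0,0,0],[0,0,0,0,0,0,0.4],[0,0,0,0,0,0,0.6],[0,0,0,0,0,0,0.7],[0,0,0,0,0,0,0.7]]}}

```text
time_s: 23.5
tool_pos: [655.8, -65.7, 44.1]
tool_rot: [-3.141, -0.0, 1.6]
force: [0.1, 0.3, 0.5]
width: 0.701
```

>>> {"fn": "servo_tool", "kwargs": {"series": [[0,0,-0.03,0,0,0,0.7],[0,0,-0.05,0,0,0,0.7],[0,0,-0.06,0,0,0,0.7],[-0.02,-0.03,-0.02,0,0,0,0.7],[-0.02,-0.03,0,0,0,0,0.7],[0,0,0,0,0,0,0.7],[0,0,0,0,0,0,0.7]]}}

```text
time_s: 24.38
tool_pos: [597.7, -107.5, 204.4]
tool_rot: [3.141, -0.0, 1.599]
force: [1.1, -0.1, -0.0]
width: 0.702
```

```bash
python3 -c "
from h import *
im,K,C,o=snap('wrist','wrist15')
print(o['tool_pos'],wj(o['tool_pos']),o['force'],o['time_s'])
s,*_=snap('scene','scene15');cv2.imwrite('pics/s15z.png',cv2.resize(s[180:260,330:450],None,fx=6,fy=6,interpolation=cv2.INTER_CUBIC))
"
```

```text
[ 597.71386198 -107.54604013  204.4114115 ] [-143.76495411   72.28291884  204.4114115 ] [ 1.08793661 -0.12857832 -0.03881818] 24.375
```

View pics/wrist15.png

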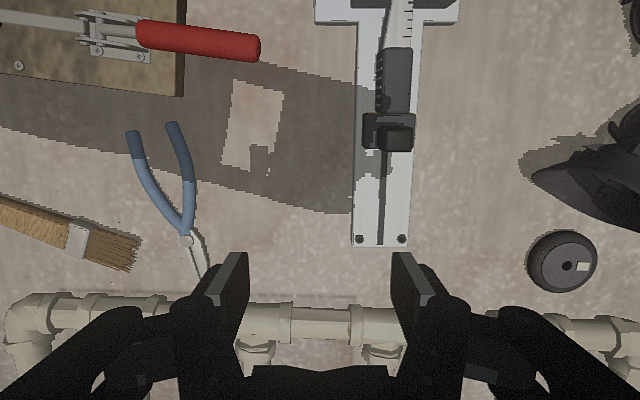

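View pics/s15z.png

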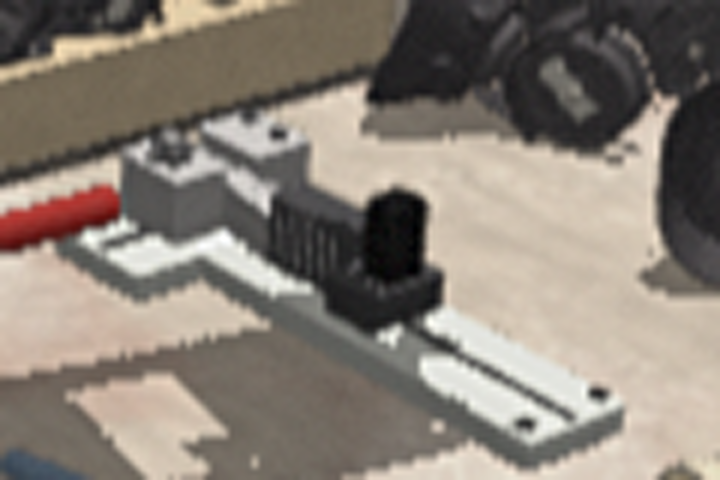

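>>> {"fn": "servo_tool", "kwargs": {"series": [[0.04,0.02,0,0,0,0,0.7],[0.05,0.02,0,0,0,0,0.7],[0,0.018,0,0,0,0,0.7],[0,0,0,0,0,0,0.7],[0,0,0,0,0,0,0.7]]}}

```text
time_s: 25.1
tool_pos: [652.1, -16.1, 203.7]
tool_rot: [-3.14, -0.0, 1.6]
force: [0.1, 0.5, 0.3]
width: 0.7
```

```bash
python3 -c "
from h import *
im,K,C,o=snap('wrist','wrist16')
print(o['tool_pos'],wj(o['tool_pos']),o['force'],o['time_s'])
cv2.imwrite('pics/w16z.png',cv2.resize(im[60:280,240:400],None,fx=4.5,fy=2.7,interpolation=cv2.INTER_CUBIC))
"
```

```text
[652.09232268 -16.06450378 203.71640201] [-53.93688712  15.21447868 203.71640201] [0.05241597 0.4519954  0.32758183] 25.1
```

View pics/w16z.png

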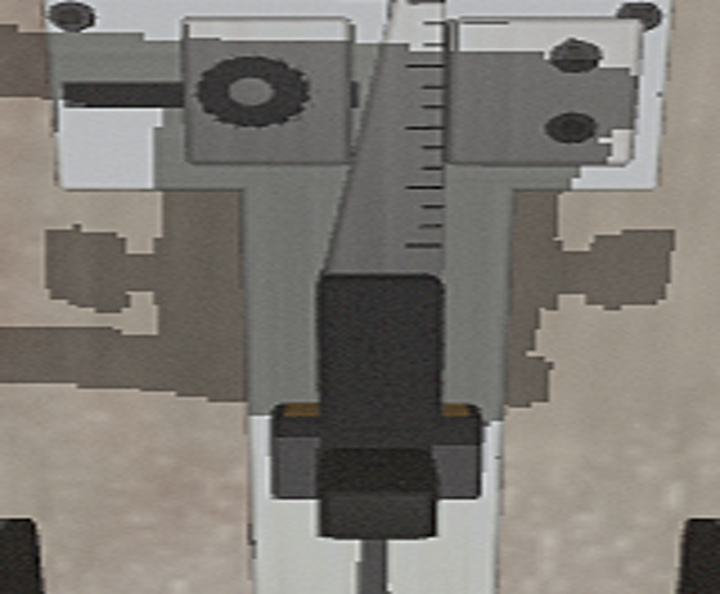

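```bash
python3 -c "
from cell import ctrl
print(ctrl.sign_off())"
```

```text
the job is handed in; nothing more can be done
None
```

The taper gauge is snug in the jig, the stop is against its handle, and I handed the job in at about 25 s of the 58 s allowed. No verdict was reported.

- **Gauge:** I picked it up and laid it on the bed. I then slid it in along the fixed cheek until the push along the jig rose clearly, from about 5 to 10.5 N. I eased off to about 5 N and released it.
- **Reading:** The thin end is about 58 mm past the mouth, which puts the gap at about 17.7 mm. Measured in the camera images, the gap was about 18 mm before insertion and about 17.6 mm after. Those agree within the 1–2 mm accuracy of the cameras.
- **Stop:** I slid it up about 93 mm until it met the handle end, where it stopped moving and the force rose to 7 N. I eased off before letting go.
- **Last pictures:** The gauge lies in line with the jig and touches both lips, with the stop at its handle end. The gripper is clear, with wrist forces near zero.

**Not checked or not as planned:**
- I judged that the cheek had not shifted only from the forces and the pictures.
- The first sideways press stuck by friction on the bed, at about 9 N sideways and 12 N upward on the tool. Lifting by 1 mm freed it.
- Camera estimates of where the handle end lies differed by 2–3 mm, so I relied on contact force for the stop.

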